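# Pack a paint order into the sliding-lid chest and stamp its slip

### The arm

A 6-joint arm with a two-finger parallel gripper is mounted at the origin on the work surface. World frame = base frame: x ahead of the robot, y to its left, z up, the work surface at z = 0. Lengths are in m, angles in degrees, forces in N, time in s.
With the tool pointing down it reaches from about 0.4 to 0.825 m from the base axis. Payload 7 kg.
Tool frame: the origin (TCP) lies midway between the tips of the shut fingers; the grasp point (between the pads) lies 19 mm behind it; z points along the fingers, y is the line along which they close (so a half turn about z gives the same grasp; the last joint's range is limited). The gripper opens to 88 mm and grips with 3 to 60 N. Pads are 19 mm wide; open, the fingers measure 130 mm over their backs; the gripper's body (78 mm by 193 mm) begins 47 mm behind the grasp point.
Start: joints at [-52.248, 20.546, 0.682, 0, -70.136, -16.507], TCP at [0.245, -0.629, 0.227] pointing down, gripper open.
Joint ranges: [-176.03, 176.03], [-82.01, 121.73], [-58.28, 71.71], [-173.87, 95.51], [-174.79, -0.11], [-173.66, 173.66]. Speed limits (degrees/s): [136.94, 136.94, 172.46, 180, 180, 180].

### API

Orientations are given as a 3x3 rotation matrix whose columns are the frame's x, y, z axes.
In Python, from rig import robot gives the robot as it stands. Calls block until the motion is done:
- robot.goto(position, orientation): joint-space move of the TCP to a pose.
- robot.servo_line(position, ori=None, speed=0.15): straight line of the TCP; ori=None keeps the orientation; speed is the mean speed in m/s.
- robot.movej(angles): joint-space move.
- robot.move_gripper(opening): opening from 0.0 (shut) to 1.0 (fully open); the grip force is fixed at half the most; returns when the fingers have stopped.
- robot.dwell(seconds).
- robot.ik(position, orientation): joint angles nearest the present ones, or None.
- robot.grab_frame(name): name is "scene" or "top" or "wrist"; returns (picture, depth): 480x640x3 uint8, red, green, blue; 480x640 float32, m along the optical axis (not along the pixel's ray), 0 where there is no reading.
- robot.camera_info(name): a dict with "vfov" (degrees; the focal length in pixels is half the picture's height over the tangent of half this angle, whatever the lens; pixels are square), "cx", "cy" (the principal point, pixels), "k1" (the pictures are not rectified: a ray, as slopes to the right and down, at radius r is drawn at 1 + k1 r^2 times it, then the intrinsics apply), "view" (4x4, takes a point from world to camera coordinates); the wrist camera has in their place "T_tool_cam" (4x4, takes a point from camera to tool coordinates, whose origin is the TCP and whose axes are the flange's). Camera axes: x right, y down, z forward; pixel columns grow to the right and rows downward; lengths in m; the calibration is good to about 2 mm. A picture is of the moment at which its call begins: read the wrist's pose just before it. camera_info takes no time and is no camera call.
A pose or a line that the arm cannot do raises robot.Unreachable and nothing moves.
- robot.job_done(): hands the job in; it is judged then, once.
Readings, each from a call of its own:
- robot.read_t(): time.
- robot.read_qpos(): joint angles.
- robot.read_qvel(): joint speeds.
- robot.read_effort(): joint torques, N m.
- robot.read_position(): TCP position.
- robot.read_tcp_rot(): TCP orientation.
- robot.read_force(): force on the tool from outside, world axes, zero at the start.
- robot.read_ft_torque(): the same for the moment, N m.
- robot.read_grip_width(): opening from 0.0 (shut) to 1.0 (fully open).
- robot.read_finger_force(): force on a finger pad.
Only numpy, scipy, OpenCV 4.12 (cv2) and the standard library are available. Lean on these libraries where they do the work, as an engineer would, in place of code of your own. Each camera call takes 0.05 s, during which the arm holds its last target. There are 200 camera calls.

### The job

Pack this order at the bookshop counter: slide the wooden chest's flush lid fully back, stand every paint bottle on the counter (there may be four to six) upright in the chest, one to a cell, any cell, and slide the lid fully shut again. Only once the chest is shut, mark the slip as packed: press the self-inking stamp all the way down to its stop for a moment and let it spring back up. Leave the other things on the counter where they are.

Things in the scene. Friction and masses are not known exactly. Their poses are not given: they have to be found in the camera images.
- chest: wooden chest fixed to the counter, 344 mm long (its x, pointing away from the robot), 234 wide (y), 114 high, walls 8 mm thick. Origin: on the counter, under the centre of its FRONT bay; the chest spans x -88 to +256, y -117 to +117 mm. The front bay holds six cells; the rear bay is decked over, 107 mm up, and the lid slides back over that deck.
- cells (a point): centre of the front bay, on its floor 6 mm above the counter; axes as the chest. Six cells, centres at x -41, +41 and y -74, 0, +74 mm, each 78 (x) by 70 (y) mm inside; dividers 50 mm high, outer walls 108 mm above this floor. A standing bottle ends 5 mm under the lid, 12 mm below the rim; beside a centred cap there are 25 mm to the wall in x, 21 mm in y.
- lid (a joint): how far the chest's sliding lid is open, m along the chest's +x: 0 is shut over the front bay, 0.160 fully open over the rear deck; it may start a little ajar. It drags with about 1.5 N and stays where left. A flat board 168 (x) by 217 (y) by 7 mm without handle, its top flush with the rim all round, 114 mm above the counter: it is moved by pressing on it from above with some 6 to 10 N and dragging.
- lid_pad (a point): centre of the black rubber patch, 34 mm (x) by 100 mm (y), let flush into the lid's top near its front edge: a good place to press and drag. 114 mm above the counter, at chest x = -46 mm when the lid is shut and +114 mm when fully open.
- order_pad: order pad of paper slips, 110 (x) by 150 (y) by 8 mm, fixed to the counter, with a self-inking stamp standing on its top slip. Origin: centre of the pad's underside; the stamp's middle is at x -12, y -15 mm. The stamp's legs and foot are black; its blue housing is the plunger.
- stamp (a joint): how far the stamp's sprung housing is pressed down, m: 0 is up, 0.018 is hard down on its stop (die on the paper). The spring pushes back with about 4 N at the top and 13 N at the bottom, and lifts it again when let go.
- stamp_top (a point): centre of the black top face (46 by 78 mm) of the stamp's housing, 113 mm above the counter when up; press here, straight down.
- paint_red: red poster-paint bottle, upright, about 0.16 kg: round body 52 mm across and 60 mm high, then a white screw cap 28 mm across reaching from 66 mm up to 96 mm (a short sloping shoulder joins them). Origin at the centre of its underside, z up the bottle. It may be absent (None from the start) when this order has fewer bottles.
- paint_blue: blue poster-paint bottle, upright, about 0.16 kg: round body 52 mm across and 60 mm high, then a white screw cap 28 mm across reaching from 66 mm up to 96 mm (a short sloping shoulder joins them). Origin at the centre of its underside, z up the bottle. It may be absent (None from the start) when this order has fewer bottles.
- paint_yellow: yellow poster-paint bottle, upright, about 0.16 kg: round body 52 mm across and 60 mm high, then a white screw cap 28 mm across reaching from 66 mm up to 96 mm (a short sloping shoulder joins them). Origin at the centre of its underside, z up the bottle. It may be absent (None from the start) when this order has fewer bottles.
- paint_green: green poster-paint bottle, upright, about 0.16 kg: round body 52 mm across and 60 mm high, then a white screw cap 28 mm across reaching from 66 mm up to 96 mm (a short sloping shoulder joins them). Origin at the centre of its underside, z up the bottle. It may be absent (None from the start) when this order has fewer bottles.
- paint_orange: orange poster-paint bottle, upright, about 0.16 kg: round body 52 mm across and 60 mm high, then a white screw cap 28 mm across reaching from 66 mm up to 96 mm (a short sloping shoulder joins them). Origin at the centre of its underside, z up the bottle. It may be absent (None from the start) when this order has fewer bottles.
- paint_black: black poster-paint bottle, upright, about 0.16 kg: round body 52 mm across and 60 mm high, then a white screw cap 28 mm across reaching from 66 mm up to 96 mm (a short sloping shoulder joins them). Origin at the centre of its underside, z up the bottle. It may be absent (None from the start) when this order has fewer bottles.
- novel: bystander: yellow paperback lying flat, 130 by 200 by 24 mm; origin under its centre
- pen_cup: bystander: dark metal cup 76 mm across, 100 mm high, with pens up to 160 mm; origin under its centre
- tape_dispenser: bystander: black tape dispenser 150 by 58 mm, 88 mm high; origin under its centre
- note_cube: bystander: yellow block of notes, 76 by 76 by 45 mm; origin under its centre
- card_reader: bystander: black card reader lying flat, 75 by 165 by 33 mm; origin under its centre

How it is judged (in metres and radians):
On the way, in this order (a step that is already met when the one before it is completed fails the run):
1. the lid is slid fully open (value of joint lid above 0.15 m), for 0.2 s.
2. every bottle present stands upright in a cell of the chest (x of paint_red in the frame of chest between -0.08 and 0.08 m and y of paint_red in the frame of chest between -0.11 and 0.11 m and z of paint_red in the frame of chest between -0.002 and 0.012 m and angle between each of paint_red, paint_blue, paint_yellow, paint_green, paint_orange, paint_black's own z axis and vertical below 0.17 rad and x of paint_blue in the frame of chest between -0.08 and 0.08 m and y of paint_blue in the frame of chest between -0.11 and 0.11 m and z of paint_blue in the frame of chest between -0.002 and 0.012 m and x of paint_yellow in the frame of chest between -0.08 and 0.08 m and y of paint_yellow in the frame of chest between -0.11 and 0.11 m and z of paint_yellow in the frame of chest between -0.002 and 0.012 m and x of paint_green in the frame of chest between -0.08 and 0.08 m and y of paint_green in the frame of chest between -0.11 and 0.11 m and z of paint_green in the frame of chest between -0.002 and 0.012 m and x of paint_orange in the frame of chest between -0.08 and 0.08 m and y of paint_orange in the frame of chest between -0.11 and 0.11 m and z of paint_orange in the frame of chest between -0.002 and 0.012 m and x of paint_black in the frame of chest between -0.08 and 0.08 m and y of paint_black in the frame of chest between -0.11 and 0.11 m and z of paint_black in the frame of chest between -0.002 and 0.012 m), for 0.2 s.
3. the lid is slid fully shut over the loaded bottles (all of step 2 and value of joint lid below 0.005 m), for 0.2 s.
4. the stamp is pressed down to its stop with the chest shut (value of joint stamp above 0.0165 m and value of joint lid below 0.005 m), for 0.1 s.
At the end, for the whole second after the job is handed in: Every bottle present stands on the floor of a cell of the chest's front bay (upright within 10 degrees); the lid is shut to within 5 mm; the stamp has been pressed to within 1.5 mm of its stop after that and is up again (within 3 mm) (all of step 3 and value of joint stamp below 0.003 m); the robot touches nothing.
It fails at once if the slip is stamped while the chest is not shut (value of joint stamp above 0.012 m and value of joint lid above 0.02 m).
It fails at once if one of the other things on the counter (yellow paperback, pen cup, tape dispenser, note cube, card reader) is moved more than 30 mm (distance of any of novel, pen_cup, tape_dispenser, note_cube, card_reader from where it was at the start of the episode above 0.03 m).
Of paint_red, paint_blue, paint_yellow, paint_green, paint_orange, paint_black only 4 to 6 are there at a start; the rules pass over those that are not, and their reading is None.
At some moment in a run one of paint_red, paint_blue, paint_yellow, paint_green, paint_orange, paint_black may be knocked a few centimetres aside while the robot is not near it.
It also fails if it takes over 210 s, if anything falls off the work surface, if the arm or the gripper's body presses on something with over 40 N, if the wrist force passes 120 N, or if a joint passes its speed limit or range.

## Working session

There is one attempt and no reset: what is moved stays moved. The work goes in short steps, each a Python script; the robot and the scene stay as the last script left them, time stands still between calls to the robot, and variables do not carry over. Pictures are saved under pics/ and viewed, at most 14 in all, crops included, and the job is handed in when it is done.

```bash
mkdir -p pics; ls; python3 - <<'E'
from rig import robot
import cv2,numpy as np
for n in ("scene","top"):
    p,d=robot.grab_frame(n); np.savez(f"pics/{n}0.npz",p=p,d=d)
    cv2.imwrite(f"pics/{n}0.png",p[...,::-1]); print(robot.camera_info(n), (d>0).mean())
print(robot.camera_info("wrist"),robot.read_t(), robot.read_tcp_rot())
E
```

```text
pics
{'vfov': 57.26480135049696, 'cx': 318.14905649297526, 'cy': 241.850036669408, 'k1': -0.049311506263461896, 'view': array([[ 0.51331465,  0.85802315, -0.01744547, -0.26966061],
       [ 0.64875782, -0.40126797, -0.64660445, -0.24521522],
       [-0.5618019 ,  0.32059365, -0.76262595,  1.44427847],
       [ 0.        ,  0.        ,  0.        ,  1.        ]])} 0.9961165364583333
{'vfov': 50.47737082757617, 'cx': 311.7369049989015, 'cy': 245.81931042723306, 'k1': -0.024594679197796256, 'view': array([[ 0.00400021, -0.9999053 ,  0.01316806, -0.00709043],
       [-0.99550803, -0.00522755, -0.09453267,  0.47812987],
       [ 0.09459255, -0.01273076, -0.99543467,  1.63576843],
       [ 0.        ,  0.        ,  0.        ,  1.        ]])} 0.9960807291666667
{'vfov': 59.32959597415307, 'cx': 320.2368470028659, 'cy': 226.91315986560667, 'k1': -0.07000453692873021, 'T_tool_cam': array([[-1.60395573e-03, -9.65895303e-01, -2.58927966e-01,
         6.93706224e-02],
       [ 9.99998208e-01, -1.28888771e-03, -1.38657201e-03,
        -6.71665056e-04],
       [ 1.00555432e-03, -2.58929726e-01,  9.65895639e-01,
        -1.58772619e-01],
       [ 0.00000000e+00,  0.00000000e+00,  0.00000000e+00,
         1.00000000e+00]])} 0.1 [[-9.32087965e-01 -3.62231441e-01 -6.39199920e-04]
 [-3.62231991e-01  9.32086974e-01  1.36330876e-03]
 [ 1.01956621e-04  1.50226235e-03 -9.99998866e-01]]
```

View pics/top0.png

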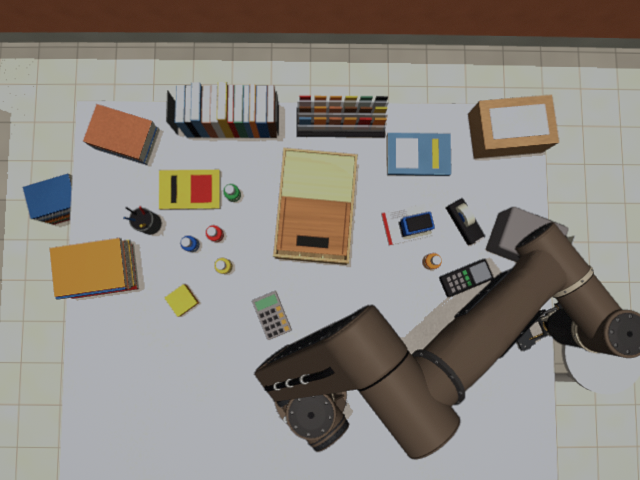

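View pics/scene0.png

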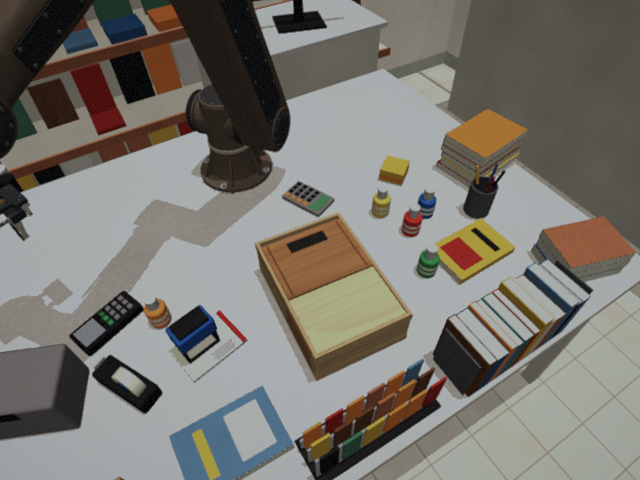

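```bash
cat > h.py <<'E'
import cv2,numpy as np
from rig import robot
def grab(n):
    if n=="wrist":
        R=np.array(robot.read_tcp_rot());P=np.array(robot.read_position())
    p,d=robot.grab_frame(n);c=robot.camera_info(n)
    if n=="wrist":
        T=np.eye(4);T[:3,:3]=R;T[:3,3]=P;M=T@np.array(c["T_tool_cam"])
    else: M=np.linalg.inv(c["view"])
    return p,d,c,M
def rays(c,M,uv):
    f=240/np.tan(np.radians(c["vfov"]/2));K=np.array([[f,0,c["cx"]],[0,f,c["cy"]],[0,0,1]])
    s=cv2.undistortPoints(np.asarray(uv,float).reshape(-1,1,2),K,np.array([c["k1"],0,0,0.]))[:,0]
    return np.c_[s,np.ones(len(s))]@M[:3,:3].T, M[:3,3]
def plane(c,M,uv,z):
    r,o=rays(c,M,uv); return o+r*((z-o[2])/r[:,2])[:,None]
def world(d,c,M):
    v,u=np.mgrid[:480,:640]; r,o=rays(c,M,np.c_[u.ravel(),v.ravel()])
    W=(o+r*d.reshape(-1,1)).reshape(480,640,3); W[d<=0]=np.nan; return W
def blobs(mask,amin):
    n,l,s,ce=cv2.connectedComponentsWithStats(mask.astype(np.uint8))
    return [(l==i,s[i,4],ce[i]) for i in range(1,n) if s[i,4]>=amin]
def caps(p,d,c,M,amin=12):
    """white cap tops: world xy, area, and body colour (median of saturated pixels round it)"""
    W=world(d,c,M);h=cv2.cvtColor(p,cv2.COLOR_RGB2HSV)
    m=(abs(W[...,2]-.096)<.008)&(h[...,1]<60)&(h[...,2]>110)
    out=[]
    for b,a,ce in blobs(m,amin):
        q=plane(c,M,[ce],.096)[0]
        near=(np.hypot(W[...,0]-q[0],W[...,1]-q[1])<.03)&(W[...,2]>.02)&(W[...,2]<.075)
        out.append((q[:2].round(4),a,ce.round(1),np.median(p[near],0) if near.any() else None))
    return out
E
cat > m.py <<'E'
from h import *
p,d,c,M=grab("top");W=world(d,c,M);h=cv2.cvtColor(p,cv2.COLOR_RGB2HSV)
for o in caps(p,d,c,M): print("cap",*o)
for b,a,ce in blobs((abs(W[...,2]-.112)<.008),60):
    ys,xs=np.nonzero(b);r=cv2.minAreaRect(plane(c,M,np.c_[xs,ys],.114)[:,:2].astype(np.float32)*1000)
    print("z114",a,ce.round(1),np.round(r[0],1),np.round(r[1],1),round(r[2],1))
for b,a,ce in blobs((h[...,2]<60)&(abs(W[...,2]-.112)<.012),40):
    ys,xs=np.nonzero(b);r=cv2.minAreaRect(plane(c,M,np.c_[xs,ys],.114)[:,:2].astype(np.float32)*1000)
    print("dark",a,ce.round(1),np.round(r[0],1),np.round(r[1],1),round(r[2],1))
E
python3 m.py; python3 - <<'E'
import numpy as np,cv2
z=np.load('pics/top0.npz')['p'][100:350,120:520]
cv2.imwrite('pics/topc.png',cv2.resize(z[...,::-1],(800,500),interpolation=cv2.INTER_CUBIC))
E
```

```text
cap [ 0.7484 -0.0657] 17 [331.6 158.8] None
cap [ 0.7418 -0.1199] 15 [348.7 161. ] None
cap [ 0.7092 -0.1245] 12 [350.2 171.1] None
cap [0.6884 0.0109] 17 [307.3 177.2] None
cap [0.6508 0.2572] 61 [228.9 188.5] [ 54. 117.  65.]
cap [0.6507 0.0769] 15 [286.3 188.9] None
cap [0.654  0.0369] 12 [299.  187.9] None
cap [0.6389 0.0619] 12 [291.  192.6] None
cap [ 0.5781 -0.4971] 15 [468.3 212.9] [34. 32. 44.]
cap [0.5166 0.3103] 62 [211.  230.8] [159.  45.  40.]
cap [0.4828 0.3905] 58 [184.9 241.4] [ 43.  71. 129.]
cap [ 0.4304 -0.3928] 57 [436.3 259.5] [158.5 111.5  52. ]
cap [0.4116 0.28  ] 59 [220.  264.5] [162. 154.  65.]
z114 1926 [516.  123.3] [ 868.7 -657.7] [166.7 249.7] 6.2
z114 100 [318.4 101.6] [927.4 -23.4] [ 13.2 117.4] 0.5
z114 141 [363.2 102.2] [ 928.8 -163.1] [ 13.2 162.2] 0.6
z114 86 [204.2 127.2] [843.2 335.2] [  6.5 160.4] 0.3
z114 6966 [314.9 205.8] [599.8 -13.7] [233.9 344.6] 85.2
z114 102 [504.4 234. ] [ 513.5 -604. ] [155.7  62.8] 8.6
z114 412 [418.8 221.9] [ 544.8 -335.2] [56.2 87.2] 13.6
z114 95 [109.8 289.1] [333.4 611.5] [ 31.  113.8] 24.4
z114 87 [ 72.2 295.2] [314.5 726.2] [  8.2 104.7] 8.5
dark 54 [169.6 110.3] [898.1 446.6] [ 8.1 97.9] 88.9
dark 85 [195.1 127.1] [841.4 365.1] [  9.7 107.1] 0.3
dark 47 [240.  127.3] [842.3 223.5] [ 9.7 62.9] 0.4
dark 131 [504.6 234.4] [ 511.3 -602.5] [152.2  65.7] 8.8
dark 62 [134.6 216.2] [559.7 546. ] [32.  40.1] 36.7
dark 319 [418.7 222.3] [ 544.4 -335.4] [41.8 74.1] 12.5
dark 290 [312.2 241.4] [483.3  -4.8] [94.5 29.2] 85.1
```

View pics/topc.png

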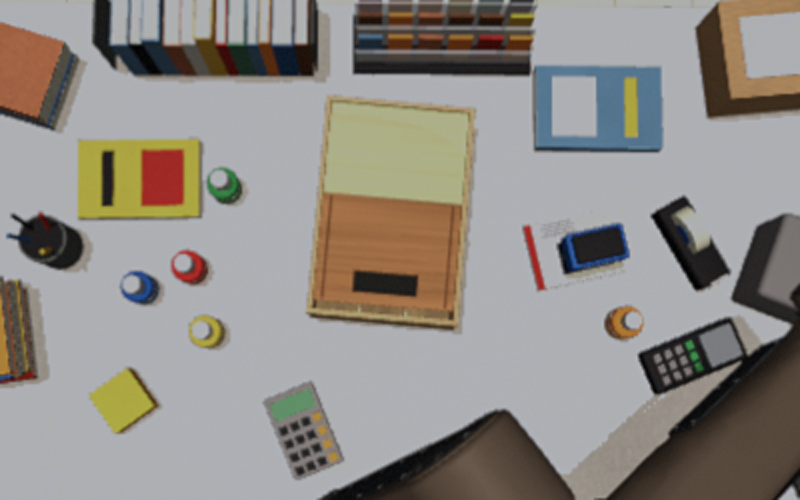

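```bash
cat >> h.py <<'E'
A=np.radians(-4.8);ORG=np.array([.5161,-.0067])
CX=np.array([np.cos(A),np.sin(A)]);CY=np.array([-np.sin(A),np.cos(A)])
def ch(x,y): return ORG+x*CX+y*CY
def ori(s=1):  # tool down, closing axis along chest x
    y=s*np.r_[CX,0];z=np.array([0,0,-1.]);return np.c_[np.cross(y,z),y,z]
def press(xy,z0,F,zmin,step=.001):
    """down from z0 until the push reaches F"""
    robot.servo_line([*xy,z0]);robot.dwell(.2);b=robot.read_force()[2];z=z0
    while z>zmin:
        z-=step;robot.servo_line([*xy,z],speed=.02)
        f=robot.read_force()[2]-b
        if f>F: break
    print("press z",round(z,4),"F",round(f,2),"tcp",np.round(robot.read_position(),4)); return z,b
def drag(x0,x1,y,z,b,F=8,n=25):
    """along chest x, holding the push near F by height"""
    for i,x in enumerate(np.linspace(x0,x1,n+1)[1:]):
        robot.servo_line([*ch(x,y),z],speed=.05);f=robot.read_force()
        e=F-(f[2]-b); z-=np.clip(e*K_,-.0006,.0006)
        if i%6==0: print(round(x,3),round(z,4),np.round(f,1))
    return z
K_=.0001
E
python3 - <<'E'
from h import *
for s in (1,-1):
    print(s,[None if (q:=robot.ik([*xy,.25],ori(s))) is None else np.round(q) for xy in (ch(-.03,0),ch(.12,0),(.483,.39),(.65,.257),(.43,-.39),ch(.04,.074))])
p0=ch(-.033,0)
robot.move_gripper(0.)
robot.goto([*p0,.2],ori(1) if robot.ik([*p0,.2],ori(1)) is not None else ori(-1))
z,b=press(p0,.122,8,.106,.0005)
print(robot.read_t(),robot.read_force())
E
```

```text
1 [array([ 23.,   2., -20.,   0., -68., 152.]), array([ 16.,  16.,  -3.,   0., -71., 159.]), array([ 57.,  15.,  -5.,   0., -71., 118.]), array([ 37.,  22.,   6.,   0., -74., 138.]), array([ -23.,   11.,  -10.,    0.,  -70., -162.]), array([ 26.,   9., -11.,   0., -69., 149.])]
-1 [array([ 23.,   2., -20.,   0., -68., -28.]), array([ 16.,  16.,  -3.,   0., -71., -21.]), array([ 57.,  15.,  -5.,   0., -71., -62.]), array([ 37.,  22.,   6.,   0., -74., -42.]), array([-23.,  11., -10.,   0., -70.,  18.]), array([ 26.,   9., -11.,   0., -69., -31.])]
press z 0.113 F 10.56 tcp [ 0.4844 -0.004   0.1142]
9.4333 [-0.15055659 -1.21831679 10.02295145]
```

```bash
python3 - <<'E'
from h import *
z=drag(-.033,.121,0,.113,-.5,n=26)
P=robot.read_position();print(np.round(P,4),robot.read_force(),robot.read_t())
robot.servo_line([P[0],P[1],.2]);robot.goto([*ch(.03,0),.25],ori(-1))
p,d,c,M=grab("top");cv2.imwrite("pics/a.png",p[100:400,100:540,::-1])
for o in caps(p,d,c,M,40): print("cap",*o)
p,d,c,M=grab("wrist");cv2.imwrite("pics/w.png",p[...,::-1])
E
```

```text
-0.027 0.1131 [ 1.3 -2.7  8.7]
0.008 0.1131 [ 0.9 -1.5  6.5]
0.044 0.113 [ 1.1 -2.7  7.9]
0.08 0.1129 [ 1.1 -1.3  7. ]
0.115 0.1133 [-5.   0.3 11.2]
[ 0.6357 -0.017   0.1143] [-7.01641331  0.30518587 12.11362705] 16.3667
cap [0.6946 0.2664] 61 [226.2 174.8] [ 52. 109.  62.]
cap [0.483  0.3906] 60 [184.9 241.4] [ 42.  69. 125.]
cap [ 0.4305 -0.3932] 55 [436.4 259.5] [155. 108.  50.]
```

View pics/a.png

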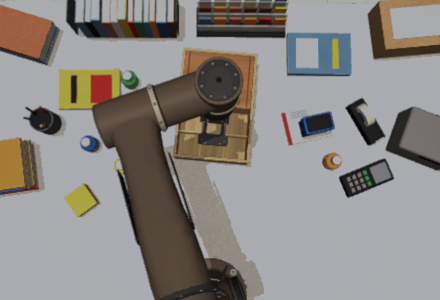

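View pics/w.png

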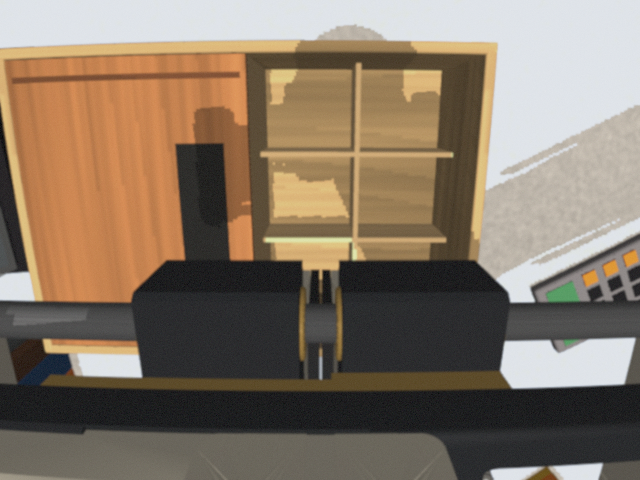

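```bash
cat >> h.py <<'E'
ZG=.067;ZT=.235
def pick(xy):
    robot.move_gripper(.64);robot.goto([*xy,ZT],ori(-1));robot.servo_line([*xy,ZG],speed=.15)
    robot.move_gripper(0.);w=robot.read_grip_width();print("grip",round(w*88,1),"mm",robot.read_finger_force())
    robot.servo_line([*xy,ZT],speed=.2);return w*88>20
def place(x,y):
    q=ch(x,y);robot.servo_line([*q,ZT],ori(-1),speed=.3);print("hold",round(robot.read_grip_width()*88,1))
    robot.dwell(.2);b=robot.read_force()[2];robot.servo_line([*q,.09],speed=.15)
    z=.09
    while z>ZG+.004:
        z-=.001;robot.servo_line([*q,z],speed=.03);f=robot.read_force()[2]-b
        if f>5: break
    print("set z",round(z,4),round(f,1));robot.move_gripper(.43);robot.servo_line([*q,ZT],speed=.2);print("t",robot.read_t())
E
python3 - <<'E'
from h import *
if pick((.4305,-.3932)):
    p,d,c,M=grab("top")
    for o in caps(p,d,c,M,40): print("cap",*o)
    place(.036,-.074)
    robot.goto([*ch(-.036,0),.3],ori(-1)) ; p,d,c,M=grab("wrist");cv2.imwrite("pics/w2.png",p[...,::-1])
E
```

```text
grip 27.5 mm 29.99791771173477
cap [0.6942 0.2663] 64 [226.3 174.9] [ 53. 111.  62.]
cap [0.5165 0.3103] 58 [211.  230.8] [158.  44.  40.]
cap [0.483  0.3908] 59 [184.8 241.4] [ 43.   71.  126.5]
cap [0.4118 0.2801] 59 [220.  264.4] [161. 153.  64.]
hold 27.5
set z 0.072 11.2
t 33.825
```

View pics/w2.png

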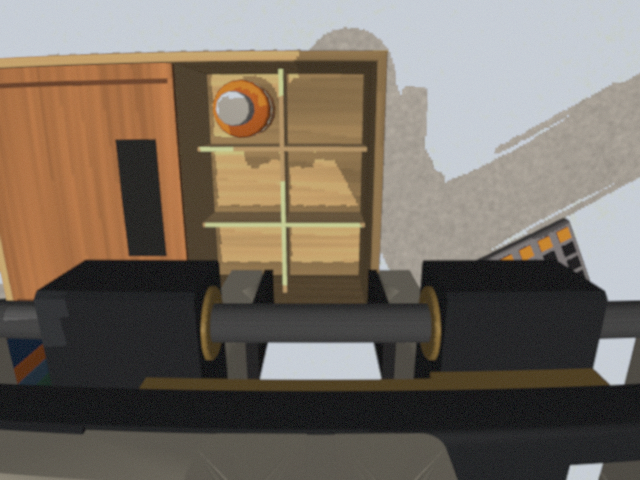

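```bash
python3 - <<'E'
from h import *
for xy,cell in (((.6942,.2663),(.036,0)),((.5165,.3103),(.036,.074)),((.483,.3907),(-.036,0)),((.4118,.2801),(-.036,.074))):
    if not pick(xy): print("MISS",xy);break
    place(*cell)
else: 
    robot.move_gripper(0);robot.goto([*ch(.114,0),.26],ori(-1))
    p,d,c,M=grab("top");cv2.imwrite("pics/a3.png",cv2.resize(p[130:290,120:480,::-1],None,fx=2,fy=2))
    p,d,c,M=grab("wrist");cv2.imwrite("pics/w3.png",p[...,::-1])
    p,d,c,M=grab("scene");cv2.imwrite("pics/s3.png",cv2.resize(p[150:400,160:480,::-1],None,fx=2,fy=2))
E
```

```text
grip 27.8 mm 29.991526901721954
hold 27.0
set z 0.072 9.1
t 47.6083
grip 27.4 mm 29.998998641967773
hold 27.8
set z 0.072 9.4
t 60.4917
grip 27.4 mm 29.997284710407257
hold 27.7
set z 0.072 12.2
t 73.9
grip 27.8 mm 29.9968484044075
hold 27.6
set z 0.072 12.9
t 86.5917
```

View pics/s3.png

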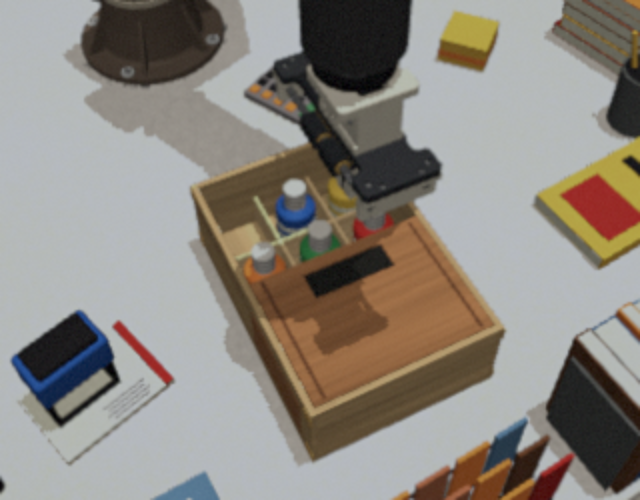

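View pics/a3.png

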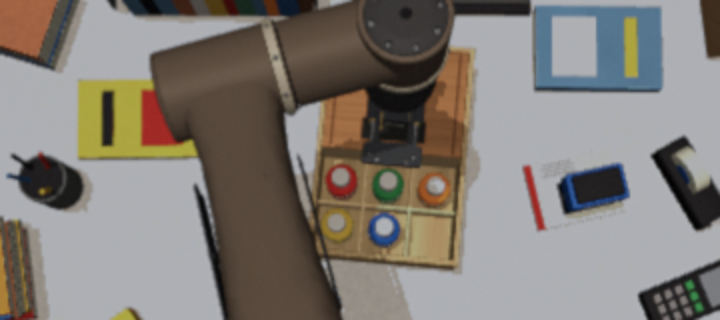

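```bash
python3 - <<'E'
from h import *
z,b=press(ch(.112,0),.122,8,.106,.0005)
z=drag(.112,-.055,0,z,b,n=28);P=robot.read_position();print(np.round(robot.read_force(),1))
robot.servo_line([P[0],P[1],.2]);S=np.array([.5444,-.3354])
robot.goto([*S,.2],ori(-1))
p,d,c,M=grab("top");W=world(d,c,M);h=cv2.cvtColor(p,cv2.COLOR_RGB2HSV)
for b,a,ce in blobs((h[...,2]<60)&(abs(W[...,2]-.112)<.012),150):
    ys,xs=np.nonzero(b);q=plane(c,M,np.c_[xs,ys],.114)[:,:2];r=cv2.minAreaRect((q*1000).astype(np.float32));m=np.array(r[0])/1000
    print(a,m,"chest xy",(m-ORG)@CX,(m-ORG)@CY)
cv2.imwrite("pics/a4.png",cv2.resize(p[130:290,120:480,::-1],None,fx=2,fy=2));print(robot.read_t())
E
```

```text
press z 0.113 F 10.98 tcp [ 0.6278 -0.0161  0.1143]
0.106 0.113 [-0.9  0.2  7.6]
0.07 0.1132 [-1.1  1.2  7.8]
0.034 0.1134 [-1.1  2.   8.2]
-0.001 0.1136 [-0.8  4.1  9. ]
-0.037 0.1139 [-0.   5.5  8.5]
[0.2 2.4 8.3]
154 [0.54814954 0.52687329] chest xy -0.01271112835330684 0.5343838104467229
176 [ 0.47085837 -0.63834528] chest xy 0.007771751128001133 -0.6332157291933083
150 [ 0.54051111 -0.31530768] chest xy 0.050149120154873654 -0.3054826787543131
290 [ 0.46963196 -0.00428975] chest xy -0.04650675694112039 -0.0014865439709616569
103.5667
```

View pics/a4.png

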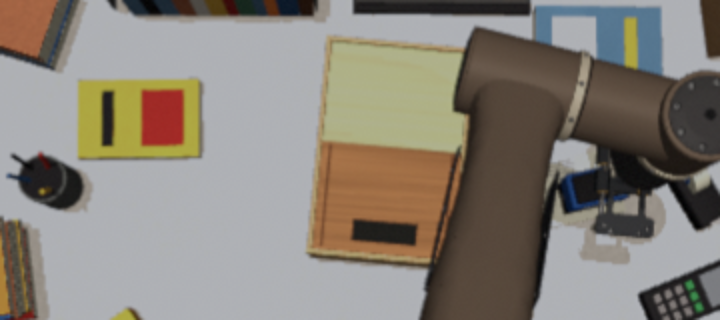

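```bash
python3 - <<'E'
from h import *
robot.goto([*ch(-.04,0),.2],ori(-1));robot.servo_line([*ch(-.04,0),.122]);robot.dwell(.3);b0=np.array(robot.read_force())
z,b=press(ch(-.04,0),.122,9,.106,.0005)
for x in np.arange(-.041,-.0565,-.001):
    robot.servo_line([*ch(x,0),z],speed=.03);f=np.array(robot.read_force())-b0;z-=np.clip((10-f[2])*1e-4,-5e-4,5e-4);print(round(x,3),np.round([f[:2]@CX,f[:2]@CY,f[2]],1))
P=robot.read_position();robot.servo_line([P[0],P[1],.2]);robot.goto([*ch(-.0,.2),.3],ori(-1))
p,d,c,M=grab("top");W=world(d,c,M);h=cv2.cvtColor(p,cv2.COLOR_RGB2HSV)
for b,a,ce in blobs((h[...,2]<60)&(abs(W[...,2]-.112)<.012),150):
    ys,xs=np.nonzero(b);q=plane(c,M,np.c_[xs,ys],.114)[:,:2];r=cv2.minAreaRect((q*1000).astype(np.float32));m=np.array(r[0])/1000
    print(a,m,np.round(r[2],1),"chest xy",(m-ORG)@CX,(m-ORG)@CY)
cv2.imwrite("pics/a5.png",cv2.resize(p[180:280,260:460,::-1],None,fx=4,fy=4,interpolation=cv2.INTER_CUBIC));print(robot.read_t())
E
```

```text
press z 0.113 F 9.99 tcp [ 0.4774 -0.0034  0.1142]
-0.041 [ 1.1 -1.8  9.9]
-0.042 [ 2.8 -2.4  8. ]
-0.043 [ 3.9 -2.   6.9]
-0.044 [ 4.6 -3.3  8.1]
-0.045 [ 5.  -1.5  8.6]
-0.046 [ 4.7 -1.8  8.8]
-0.047 [ 6.9 -1.3  9.6]
-0.048 [ 6.6 -1.   9.3]
-0.049 [ 6.7 -0.9  8.4]
-0.05 [ 6.9 -0.9  9.6]
-0.051 [ 7.8 -0.   9.6]
-0.052 [ 6.3 -0.2  9.6]
-0.053 [7.2 0.1 9.3]
-0.054 [ 7.3 -1.1  9.8]
-0.055 [ 7.7 -0.3 10.4]
-0.056 [ 7.9 -0.6 10.6]
184 [ 0.47225433 -0.63853558] 32.3 chest xy 0.009178745387390504 -0.6332885579861162
319 [ 0.54441296 -0.33536633] 12.4 chest xy 0.05571575623987595 -0.3251444861632528
293 [ 0.46959952 -0.00384848] 85.3 chest xy -0.0465760074667953 -0.0010495409683600782
116.4667
```

View pics/a5.png

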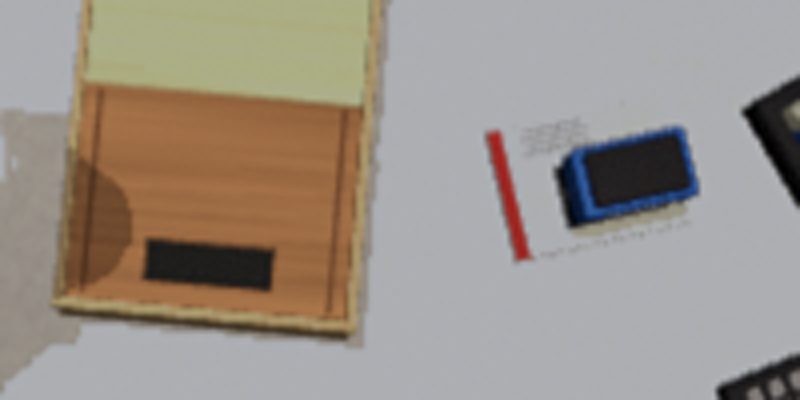

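The lid is against its front stop, so the stamp is next.

```bash
python3 - <<'E'
from h import *
S=(.5444,-.3354)
robot.goto([*S,.2],ori(-1))
z,b=press(S,.122,24,.088,.001);robot.dwell(.5)
print(np.round(robot.read_position(),4),np.round(robot.read_force(),1))
robot.servo_line([*S,.2],speed=.1);robot.goto([.4,-.2,.3],ori(-1));robot.dwell(.5)
p,d,c,M=grab("scene");W=world(d,c,M)
m=(np.hypot(W[...,0]-S[0],W[...,1]-S[1])<.015);print("stamp top z",np.nanmedian(W[...,2][m]),robot.read_t())
p,d,c,M=grab("top");cv2.imwrite("pics/a6.png",p[...,::-1])
E
```

```text
press z 0.092 F 24.91 tcp [ 0.5447 -0.3356  0.0952]
[ 0.5447 -0.3356  0.0952] [-6.8  6.4 24.9]
stamp top z 0.11115238022097285 129.95
```

View pics/a6.png

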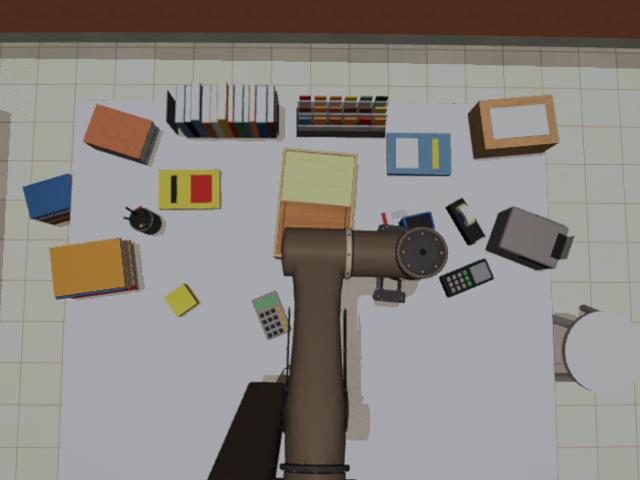

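```bash
python3 -c "
from rig import robot
print(robot.job_done())"
```

```text
the job is handed in; nothing more can be done
None
```

I packed all five bottles present upright in the chest, slid the lid shut to its stop, pressed the stamp to its stop and let it spring back up, then handed the job in at about 130 s; the hand-in call returned no verdict.

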